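# Unlock a collet tool holder and hold it up out of its assembly fixture

## Robot

A 7-joint arm with a two-finger parallel gripper is mounted at the origin on the work surface. World frame = base frame: x ahead of the robot, y to its left, z up, the work surface at z = 0. Lengths are in mm, angles in rad, forces in N, time in s.
With the tool pointing down it reaches from about 400 to 875 mm from the base axis. Payload 4.4 kg.
Tool frame: the origin (TCP) lies at the very end of the fingers, on their centre line; the grasp point (between the pads) lies 19 mm behind it; z points along the fingers, x is the direction in which the jaws open and shut, and the axes are right-handed (so a half turn about z gives the same grasp; the last joint's range is limited). The gripper opens to 85 mm and grips with 20 to 120 N. Pads are 22 mm wide; open, the fingers measure 114 mm over their backs; the gripper's body (76 mm by 85 mm) begins 54 mm behind the grasp point. The pads swing forward as they close: fully open they stand 13 mm farther back than shut.
Start: joints at [-1.241, 0.628, 0.038, 1.517, -0.027, 0.996, -0.02], TCP at [250.583, 599.771, 231.313] pointing down, gripper open.
Joint ranges: [-3.06, 3.06], [-0.37, 2.12], [-1.25, 1.32], [0.18, 2.47], [-1.1, 4.24], [0.23, 1.98], [-2.94, 2.94]. Speed limits (rad/s): [2.57, 2.57, 3.14, 3.14, 3.14, 3.14, 3.14].

## Interface

Orientations are given as [roll, pitch, yaw] about the fixed x, y, z axes, in that order (R = Rz(yaw) Ry(pitch) Rx(roll)).
In Python, from cell import telemetry, get_image, get_calibration, ctrl gives the robot as it stands. The module is installed in compiled form; this text tells all that it offers.
- The arm moves only by the tool arm_command, never from a script. Its arguments are lists of equal length, an entry for each row: "rot": the turn, a rotation vector about the world's x, y, z in degrees, a list of three; "slide": the shift along the world's x, y, z in mm, a list of three; "gripper": the finger opening in mm, from 0 to 85.4. A call has 1 to 5 rows; each row shifts and turns the pose as measured when the row begins; what a row does not reach is not made up. A row lasts 1/12 s, in which the tool goes at most 41.7 mm and 7.16 degrees, less where a joint would pass 70% of its speed; a pose out of reach is approached as far as the arm can. A call with a gripper value outside its range is refused whole. The fingers move at their own pace and stop on an object; the grip force is fixed at half the most. Time passes only in rows, so rows that do not move let the fingers close. It gives the time, the measured TCP pose, the force and the opening at its end, in the units of the state.
- telemetry.read_state(): the state, without advancing time (a new reading comes with each control period).
- get_image(name): name is "scene" or "top" or "wrist"; returns (picture, depth): 480x640x3 uint8, red, green, blue; 480x640 float32, mm along the optical axis (not along the pixel's ray), 0 where there is no reading.
- get_calibration(name): a dict with "fx", "fy", "cx", "cy" (pixels), "xyz" and "attitude" of the camera in the world. Camera axes: x right, y up, looking along -z (the intrinsics and any distortion apply to the point x, -y, -z); pixel columns grow to the right and rows downward; lengths in mm; the calibration is good to about 2 mm. The wrist camera is an equidistant fisheye: a pixel r from the principal point sees the ray r / f radians off the axis. A picture is of the moment at which its call begins: read the wrist's pose just before it. get_calibration takes no time and is no camera call; for the wrist camera it gives the pose at the moment of the call.
- ctrl.finish_job(): hands the job in, once; it reports no verdict.
The state is a dict: "clock": time; "qpos": joint angles; "qd": joint speeds; "tau": joint torques, N m; "eef_pos": TCP position; "tool_rot": TCP orientation; "force": force on the tool from outside, world axes, zero at the start; "torque": the same for the moment, N m; "width": finger opening in mm.
Only numpy, scipy, OpenCV 4.12 (cv2) and the standard library are available. Lean on these libraries where they do the work, as an engineer would, in place of code of your own. Each camera call takes 0.05 s, during which the arm holds its last target.

## Task

Draw the knob of the assembly fixture's locking fork all the way back to its end stop, then take the tool holder by its collet nut and lift it straight up until its lower end is at least 3 cm clear of the fixture's seat, so that its taper can be wiped. Finish while still holding it there in the gripper: upright and still, over the bore, with the fork left open. Keep the holder upright throughout, do not touch the cutter's edges, and leave everything else on the bench alone.

Things in the scene. Friction and masses are not known exactly. Their poses are not given: they have to be found in the camera images.
- fixture: grey tool-holder assembly fixture fixed to the bench, 230 x 120 mm. Origin: bench level, under the bore centre; z up; -x points from the bore along the guideway to the end stop. Seat block 90 x 90 mm round the bore, top at z = 85 mm, 36 mm bore. Towards -x an 80 mm wide guideway, its cover strips and end stop (at x = -145 mm) reaching z = 103 mm.
- bore (a point): centre of the bore at the top of the seat block, 85 mm above the bench; axes as the fixture's
- lock_slide (a joint): travel of the flat locking fork, m: 0 = fully in, prongs in the groove of the holder's flange so that it cannot be lifted; 0.036 = drawn along the fixture's -x to the end stop, holder free. About 3.5 N of friction, no spring, stays where left. Starts locked, at 0 to 0.008.
- lock_knob (a point): centre of the top face of the upright round black knob on the fork, 133.5 mm above the bench. The grip, 24 mm in diameter, reaches 26 mm down from there; below it a thinner 10 mm neck. Moves with the fork: 88 mm from the bore axis at joint value 0, 124 mm at the end stop.
- holder: steel collet tool holder, upright, taper down in the fixture's bore (2 mm play), 0.5 to 0.8 kg. Origin: centre of its flange's underside, resting on the seat block; z = its axis, up. Grooved flange 50 mm dia., z 0 to 20 mm; neck 37 mm dia. to z = 42; slotted round collet nut 42 mm dia., z 42 to 64; taper and stud down to z = -70. Not the similar holders in the stand at the back.
- nut (a point): middle of the collet nut, on the holder's axis, 53 mm above the flange underside: the place to grip, from above, across 42 mm
- tail (a point): lowest end of the holder (bottom of the pull stud), on its axis, 70 mm below the flange underside; seated it is 15 mm above the bench, inside the bore
- cutter: the sharp two-edged router cutter clamped in the holder, part of it: 20 mm across, standing 20 mm out of the nut. Origin: where it leaves the nut's top face (64 mm above the flange underside), z along the holder's axis
- cutter_head: three-winged cutter head, 110 mm across, with a stub spindle, lying loose on the bench; origin: centre of its underside. Bystander.
- block_a: two-winged bored cutter block, 84 mm across, 30 mm high, lying loose on the bench; origin: centre of its underside. Bystander.
- block_b: four-winged bored cutter block, 72 mm across, 22 mm high, lying loose on the bench; origin: centre of its underside. Bystander.
- hook_spanner: flat steel hook spanner, 210 mm long, 6 mm thick, lying loose on the bench; origin: centre of its underside. Bystander.
- sanding_stick: wooden sanding stick, 190 mm long, 18 mm thick, lying loose on the bench; origin: centre of its underside. Bystander.
- bit_rack: fixed stepped wooden rack of router bits, 120 x 220 mm, up to about 130 mm high with the bits; origin: centre of its underside. Bystander.
Not all that is in view belongs to the job. Several things have the shape of the holder; the one meant has the colours described above.

How it is judged (in metres and radians):
On the way, in this order (a step that is already met when the one before it is completed fails the run):
1. the locking fork is drawn back to its end stop while the holder still sits in the bore (value of joint lock_slide above 0.033 m and z of holder in the frame of fixture below 0.1 m), for 0.2 s.
2. the holder is lifted with its lower end above the fixture's seat (z of tail in the frame of bore above 0.01 m and contact force between the fingers and holder above 2 N), for 0.2 s.
At the end, for the whole second after the job is handed in: The fork is still within 3 mm of its end stop; the holder hangs in the fingers alone (not touching the fixture), its lower end more than 27 mm above the seat block's top and within 60 mm of the bore axis seen from above, upright within 0.1 rad, moving slower than 20 mm/s and 0.15 rad/s (value of joint lock_slide above 0.033 m and z of tail in the frame of bore above 0.027 m and horizontal distance between tail and bore below 0.06 m and angle between holder's own z axis and vertical below 0.1 rad and linear speed of holder below 0.02 m/s and angular speed of holder below 0.15 rad/s and contact force between the fingers and holder above 2 N and contact force between holder and fixture below 0.1 N); the arm keeps its last pose, push and grip.
It fails at once if the holder is tipped more than 0.3 rad (angle between holder's own z axis and vertical above 0.3 rad).
It fails at once if the robot touches the cutter (contact force between any of the fingers, the arm and cutter above 1 N).
It fails at once if a loose bystander is moved by more than 15 mm (distance of any of cutter_head, block_a, block_b, hook_spanner, sanding_stick from where it was at the start of the episode above 0.015 m).
It fails at once if the robot bumps the bit rack (contact force between any of the arm, the fingers and bit_rack above 5 N).
It also fails if it takes over 48 s, if anything falls off the work surface, if the arm or the gripper's body presses on something with over 40 N, if the wrist force passes 120 N, or if a joint passes its speed limit or range.

## Working session

There is one attempt and no reset: what is moved stays moved. The work goes in short steps, Python scripts to look and compute and a tool call to move; the robot and the scene stay as the last step left them, time stands still between calls to the robot, and variables do not carry over. Pictures are saved under pics/ and viewed, and the job is handed in when it is done.

Besides the shell and the picture viewer there is one more tool, called as name(argument=value, ...) on one line, values as JSON. arm_command: Moves the arm, as the interface text tells. Its arguments: {"type":"object","properties":{"rot":{"type":"array"},"slide":{"type":"array"},"gripper":{"type":"array"}},"required":["rot","slide","gripper"]}

```bash
mkdir -p pics
python3 - <<'E'
from cell import telemetry, get_image, get_calibration, ctrl
import cv2, numpy as np
s=telemetry.read_state(); print({k:np.round(v,3) for k,v in s.items()})
for n in("scene","top"):
    p,d=get_image(n); cv2.imwrite(f"pics/{n}0.png",p[...,::-1]); np.save(f"pics/{n}0.npy",d); print(get_calibration(n))
print(get_calibration("wrist"))
E
```

```text
{'clock': np.float64(0.0), 'qpos': array([-1.241,  0.629,  0.038,  1.518, -0.027,  0.996, -0.02 ]), 'qd': array([-0.   , -0.001, -0.001, -0.   ,  0.001,  0.001, -0.001]), 'tau': array([ 0.0000e+00, -5.6339e+01,  1.2270e+00, -1.9344e+01,  1.1000e-02,
        1.1000e-02,  0.0000e+00]), 'eef_pos': array([250.335, 599.179, 230.378]), 'tool_rot': array([3.142e+00, 2.000e-03, 1.175e+00]), 'force': array([-0.013,  0.103, -0.159]), 'torque': array([-0.049,  0.085,  0.024]), 'width': np.float64(85.498)}
{'fx': 499.5863301432681, 'fy': 499.5863301432681, 'cx': 312.6011851766084, 'cy': 240.9885858372822, 'xyz': array([1042.65899008, -560.36694398, 1322.60175469]), 'attitude': array([ 0.54416032, -0.0070021 ,  0.76892712])}
{'fx': 487.16736627849406, 'fy': 487.16736627849406, 'cx': 322.11066781980685, 'cy': 234.19298750537394, 'xyz': array([ 444.48273528,  -47.85464961, 1342.75281866]), 'attitude': array([ 0.07677871,  0.00185453, -1.55931171])}
{'fx': 371.64829954431775, 'fy': 371.64829954431775, 'cx': 313.81835300847933, 'cy': 237.18627643671715, 'xyz': array([185.53024708, 625.90556361, 373.42598655]), 'attitude': array([-0.27776546,  0.00280357,  1.17425758])}
```

View pics/scene0.png

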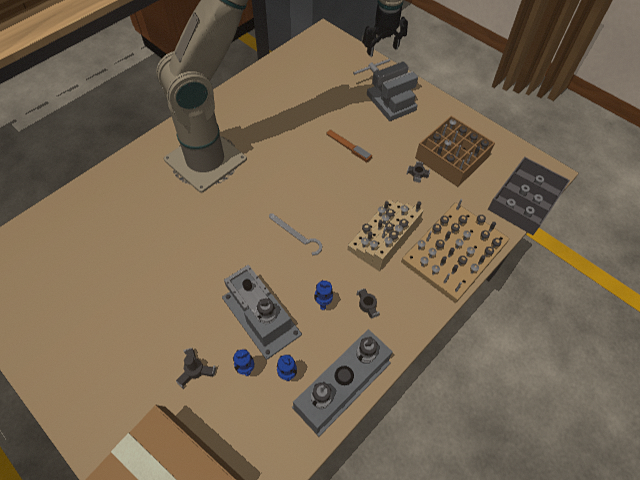

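View pics/top0.png

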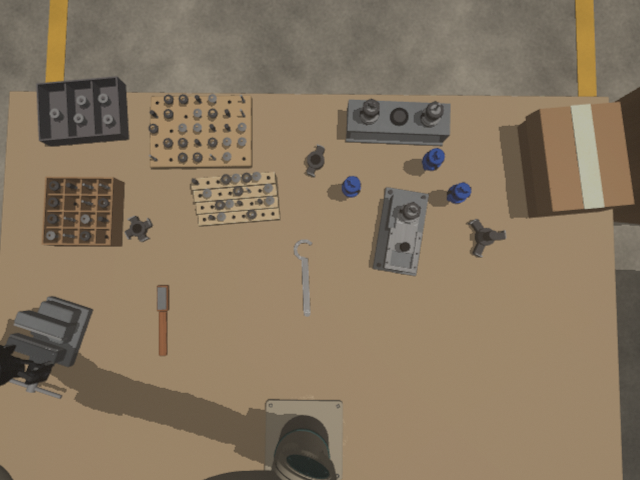

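Candidates in the top view: steel holder in the fixture (410,211). Blue look-alikes stand at (352,186), (433,159) and (459,193), and the stand at the back holds steel ones at (370,110) and (433,112). By the description I choose (410,211), with the black knob at (404,246). Next is a close crop and measurement.

```bash
cat > h.py <<'E'
import numpy as np, cv2
from scipy.spatial.transform import Rotation as R
from cell import get_calibration
def cloud(d,c):
    v,u=np.mgrid[0:480,0:640]
    P=np.stack([(u-c['cx'])/c['fx']*d,-(v-c['cy'])/c['fy']*d,-d],-1)
    return P@R.from_euler('xyz',c['attitude']).as_matrix().T+c['xyz']
def proj(p,c):
    q=R.from_euler('xyz',c['attitude']).as_matrix().T@(np.array(p)-c['xyz'])
    return c['cx']+c['fx']*q[0]/-q[2], c['cy']-c['fy']*q[1]/-q[2]
E
python3 - <<'E'
from h import *
t=cv2.imread('pics/top0.png');s=cv2.imread('pics/scene0.png')
a=cv2.resize(t[180:285,360:440],None,fx=5,fy=5,interpolation=2)
b=cv2.resize(s[255:360,215:305],None,fx=5,fy=5,interpolation=2)[:525]
cv2.imwrite('pics/crop0.png',np.hstack([a[:525,:390],b[:525,:410]]))
for n in('top','scene'):
    P=cloud(np.load(f'pics/{n}0.npy'),get_calibration(n))
    m=(P[...,0]>350)&(P[...,0]<700)&(P[...,1]<-150)&(P[...,1]>-350)
    print(n)
    print('bench z',np.median(P[300:350,200:260,2] if n=='top' else P[210:240,340:350,2]))
    for lo,hi in((70,95),(96,110),(110,122),(123,140),(140,152),(153,190)):
        k=m&(P[...,2]>lo)&(P[...,2]<hi)
        q=P[k]; print(lo,hi,len(q),q.mean(0).round(1) if len(q) else '',q.min(0).round(),q.max(0).round())
    np.save(f'pics/{n}P.npy',P)
E
```

```text
top
bench z -0.7259624487118117
70 95 1158 [ 558.8 -256.9   87. ] [ 444. -317.   70.] [ 649. -204.   95.]
96 110 955 [ 520.5 -252.7  100.7] [ 444. -298.   96.] [ 619. -205.  109.]
110 122 12 [ 541.6 -247.   114.8] [ 501. -259.  111.] [ 593. -241.  121.]
123 140 91 [ 523.6 -251.9  132.7] [ 498. -278.  124.] [ 613. -241.  139.]
140 152 194 [ 597.  -265.5  147.6] [ 577. -286.  142.] [ 619. -246.  152.]
153 190 36 [ 597.4 -266.   165. ] [ 590. -275.  153.] [ 608. -257.  172.]
scene
bench z -0.9514019824739535
70 95 1105 [ 573.8 -265.1   86.1] [ 445. -317.   70.] [ 650. -200.   95.]
96 110 795 [ 523.8 -255.7  100.7] [ 444. -297.   96.] [ 624. -203.  110.]
110 122 38 [ 561.9 -263.7  115.1] [ 510. -283.  110.] [ 617. -243.  122.]
123 140 95 [ 542.4 -258.5  132.1] [ 497. -286.  124.] [ 620. -239.  139.]
140 152 161 [ 602.4 -267.1  147.3] [ 577. -287.  141.] [ 621. -244.  152.]
153 190 47 [ 599.4 -266.1  164. ] [ 585. -276.  153.] [ 615. -254.  175.]
```

View pics/crop0.png

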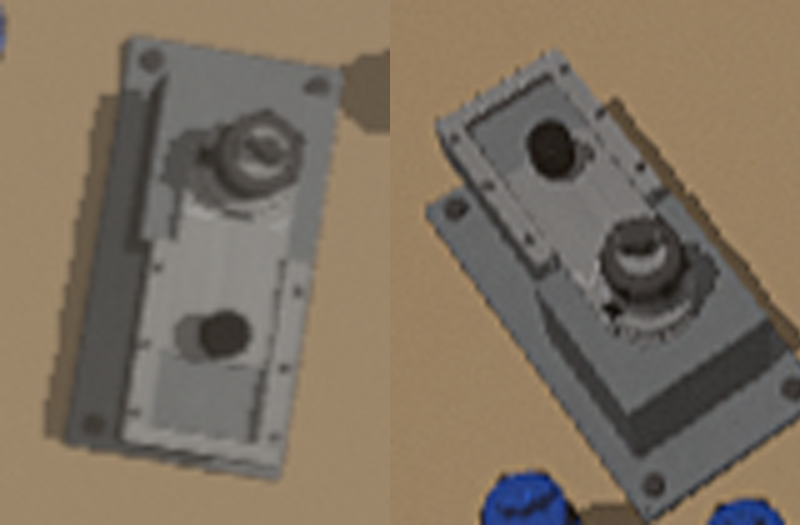

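Run:
```python
from h import *
for n in('top','scene'):
    P=np.load(f'pics/{n}P.npy').reshape(-1,3)
    def f(lo,hi,x0,x1,y0=-300,y1=-200):
        q=P[(P[:,0]>x0)&(P[:,0]<x1)&(P[:,1]>y0)&(P[:,1]<y1)&(P[:,2]>lo)&(P[:,2]<hi)]
        r=cv2.minEnclosingCircle(q[:,:2].astype(np.float32)); return len(q),q.mean(0).round(1),np.round(r[0],1),round(r[1],1),cv2.minAreaRect(q[:,:2].astype(np.float32))
    print(n,'knob',f(130,138,480,540)[:4])
    print('nut',f(146.5,151,560,640)[:4]); print('cutter',f(158,180,560,640)[:4])
    print('cover',f(100.5,106,430,580))
    print('all hi',f(75,106,430,680,-330,-190)[4])
    print('base',f(8,30,400,680,-340,-170)[4])
```

```text
top knob (63, array([ 508.7, -252.3,  133.2]), array([ 509.1, -251.9]), 11.7)
nut (111, array([ 597.5, -264.8,  148.6]), array([ 598.2, -265.9]), 21.0)
cutter (31, array([ 597.4, -266. ,  166.6]), array([ 597.7, -266.2]), 10.7)
cover (382, array([ 498.9, -249.7,  102.6]), array([ 512.4, -252.5]), 72.2, ((515.5245971679688, -253.22666931152344), (79.73241424560547, 133.37681579589844), 81.19754791259766))
all hi ((546.3340454101562, -258.232421875), (90.7857666015625, 195.90916442871094), 80.84052276611328)
base ((551.6760864257812, -259.1239318847656), (120.18978881835938, 241.8227996826172), 80.89457702636719)
scene knob (42, array([ 511.3, -251.7,  133.2]), array([ 511.4, -251. ]), 12.1)
nut (92, array([ 600.7, -267.7,  148.6]), array([ 599.4, -265.3]), 21.2)
cutter (40, array([ 599.8, -265.7,  165.7]), array([ 599.1, -265.1]), 11.4)
cover (262, array([ 498.4, -250.9,  102.8]), array([ 513.3, -249.5]), 72.2, ((516.20654296875, -252.065185546875), (81.03340148925781, 132.56777954101562), 81.54814910888672))
all hi ((547.5711059570312, -256.4591064453125), (91.50569915771484, 198.02828979492188), 80.6720199584961)
base ((559.9913940429688, -259.38897705078125), (119.95758056640625, 231.53965759277344), 81.01407623291016)
```

The crop shows the steel holder with a silver cutter sitting in the grey fixture's bore, and the black knob on the fork. So the choice stands:
- Holder axis is about (598.5, -265.7) and the knob about (510, -251.5).
- Fixture yaw is about -9°, so the pull direction is (-0.988, 0.156).
- I'll use jaw yaw 81°, which goes across the guideway, for both grips.

Now travelling.

arm_command(rot=[[0,0,0],[0,0,0],[0,0,0],[0,0,0],[0,0,0]], slide=[[24,-30,14],[24,-30,14],[24,-30,14],[24,-30,14],[24,-30,14]], gripper=[85,85,85,85,85])

```text
clock: 0.52
eef_pos: [360.2, 449.9, 295.1]
tool_rot: [-3.132, 0.012, 1.196]
force: [-0.1, 0.5, 0.2]
width: 84.8
```

arm_command(rot=[[0,0,3],[0,0,3],[0,0,3],[0,0,3],[0,0,0]], slide=[[24,-32,0],[24,-32,0],[24,-32,0],[24,-32,0],[24,-32,0]], gripper=[85,85,85,85,85])

```text
clock: 0.93
eef_pos: [484.5, 283.2, 298.0]
tool_rot: [-3.134, 0.007, 1.419]
force: [1.2, -0.3, 0.3]
width: 85.0
```

arm_command(rot=[[0,0,0],[0,0,0],[0,0,0],[0,0,0],[0,0,0]], slide=[[2,-41,0],[2,-41,0],[2,-41,0],[2,-41,0],[2,-41,0]], gripper=[85,85,85,85,85])

```text
clock: 1.35
eef_pos: [497.8, 75.3, 296.0]
tool_rot: [-3.135, 0.007, 1.417]
force: [0.8, 0.2, -0.0]
width: 85.1
```

arm_command(rot=[[0,0,0],[0,0,0],[0,0,0],[0,0,0],[0,0,0]], slide=[[2,-41,0],[2,-41,0],[2,-41,0],[2,-41,0],[2,-41,0]], gripper=[85,85,85,85,85])

```text
clock: 1.77
eef_pos: [504.7, -132.8, 295.2]
tool_rot: [-3.133, 0.007, 1.418]
force: [1.6, -0.3, -0.4]
width: 85.0
```

arm_command(rot=[[0,0,0],[0,0,0],[0,0,0],[0,0,0],[0,0,0]], slide=[[2,-40,0],[2,-40,0],[1,-30,-20],[0,-8,-25],[0,0,-20]], gripper=[85,85,85,60,60])

```text
clock: 2.18
eef_pos: [508.4, -270.4, 231.9]
tool_rot: [3.141, 0.017, 1.403]
force: [0.2, 0.7, -0.0]
width: 63.8
```

```bash
cat > look.py <<'E'
import sys
from h import *
from cell import telemetry,get_image
n=sys.argv[1]
for cam in sys.argv[2:]:
    s=telemetry.read_state(); c=get_calibration(cam); p,d=get_image(cam)
    cv2.imwrite(f'pics/{cam}{n}.png',p[...,::-1]); np.save(f'pics/{cam}{n}.npy',d)
    np.save(f'pics/{cam}{n}c.npy',c,allow_pickle=True)
print(s['clock'],np.round(s['eef_pos'],1),np.round(np.degrees(s['tool_rot']),2),np.round(s['force'],1),s['width'])
E
python3 look.py 1 scene wrist
```

```text
2.2333 [ 506. -269.  228.] [-179.63    0.88   80.38] [-1.4  0.9 -3.1] 60.227170400865674
```

View pics/wrist1.png

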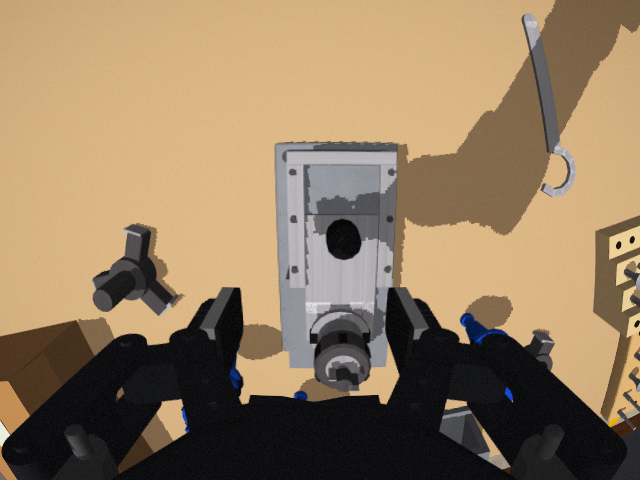

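The wrist view shows the knob at about (344,239), just ahead of the fingers, with the holder at (342,355). I'll re-measure both with it.

```bash
cat >> h.py <<'E'
def fish(d,c):
    v,u=np.mgrid[0:480,0:640]
    x=(u-c['cx']);y=(v-c['cy']);r=np.hypot(x,y)+1e-9;th=r/c['fx']
    t=np.tan(th)
    P=np.stack([x/r*t*d,-y/r*t*d,-d],-1)
    return P@R.from_euler('xyz',c['attitude']).as_matrix().T+c['xyz']
E
cat > m.py <<'E'
import sys
from h import *
n=sys.argv[1]
c=np.load(f'pics/wrist{n}c.npy',allow_pickle=True).item();d=np.load(f'pics/wrist{n}.npy')
P=fish(d,c).reshape(-1,3); P=P[d.ravel()>0]
def f(nm,lo,hi,x0,x1,y0=-295,y1=-225):
    q=P[(P[:,0]>x0)&(P[:,0]<x1)&(P[:,1]>y0)&(P[:,1]<y1)&(P[:,2]>lo)&(P[:,2]<hi)]
    if len(q)==0: print(nm,'none');return
    r=cv2.minEnclosingCircle(q[:,:2].astype(np.float32)); print(nm,len(q),q.mean(0).round(1),np.round(r[0],1),round(r[1],1))
f('knob',130,138,460,535); f('nut',146,152,565,640); f('cutter',160,180,565,640)
E
python3 m.py 1
```

```text
knob 934 [ 509.2 -251.8  133.6] [ 509.8 -251.8] 12.0
nut 1588 [ 592.6 -265.6  149.1] [ 597.9 -266. ] 22.4
cutter 499 [ 596.7 -266.1  167.2] [ 597.6 -266.2] 11.7
```

arm_command(rot=[[0.8,-0.5,0.6],[0,0,0],[0,0,0],[0,0,0],[0,0,0]], slide=[[4,17,0],[0,0,-15],[0,0,-20],[0,0,-15],[0,0,0]], gripper=[60,60,60,60,60])

```text
clock: 2.7
eef_pos: [516.1, -239.9, 183.9]
tool_rot: [3.133, -0.009, 1.426]
force: [0.1, -0.2, 0.4]
width: 59.9
```

arm_command(rot=[[0,0,0],[0,0,0],[0,0,0]], slide=[[-6,-12,0],[0,0,0],[0,0,0]], gripper=[60,60,60])

```text
clock: 2.95
eef_pos: [512.8, -248.8, 187.8]
tool_rot: [3.128, -0.011, 1.433]
force: [-0.1, 0.4, 1.0]
width: 60.0
```

arm_command(rot=[[-0.4,0.7,-0.8],[0,0,0],[0,0,0],[0,0,0]], slide=[[-3,-3,-20],[0,0,-20],[0,0,0],[0,0,0]], gripper=[60,60,60,60])

```text
clock: 3.28
eef_pos: [513.3, -253.7, 153.1]
tool_rot: [3.128, 0.001, 1.418]
force: [-0.0, 0.3, -0.2]
width: 60.1
```

arm_command(rot=[[0.1,0.6,0],[0,0,0],[0,0,0],[0,0,0]], slide=[[-4,1,-16],[0,0,-14],[0,0,0],[0,0,0]], gripper=[60,60,60,60])

```text
clock: 3.62
eef_pos: [511.2, -253.6, 125.4]
tool_rot: [3.134, 0.002, 1.418]
force: [0.4, -0.4, 0.5]
width: 60.2
```

arm_command(rot=[[0.0,0.3,0],[0,0,0],[0,0,0]], slide=[[-2,2,-12],[0,0,0],[0,0,0]], gripper=[60,60,60])

```text
clock: 3.87
eef_pos: [509.9, -251.8, 113.8]
tool_rot: [3.137, 0.003, 1.418]
force: [-0.3, -0.4, 0.7]
width: 60.1
```

```bash
python3 look.py 2 scene wrist
python3 - <<'E'
import cv2
s=cv2.imread('pics/scene2.png')[200:350,180:330];cv2.imwrite('pics/s2c.png',cv2.resize(s,None,fx=4,fy=4,interpolation=2))
E
```

```text
3.9167 [ 509.5 -251.5  113.6] [1.7979e+02 1.5000e-01 8.1230e+01] [ 0.9  0.2 -0.1] 59.79531837796498
```

View pics/wrist2.png

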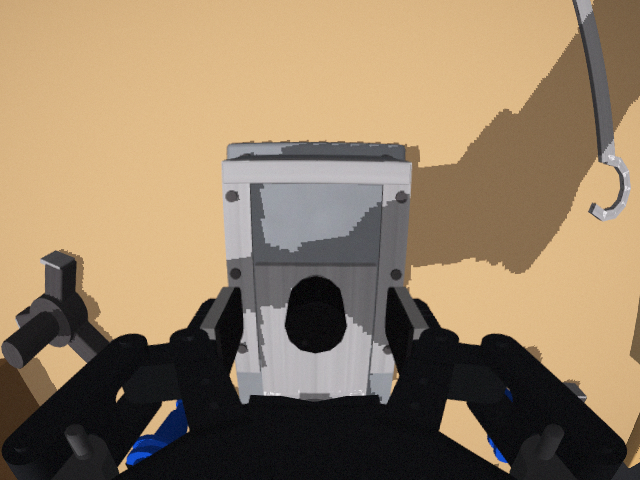

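View pics/s2c.png

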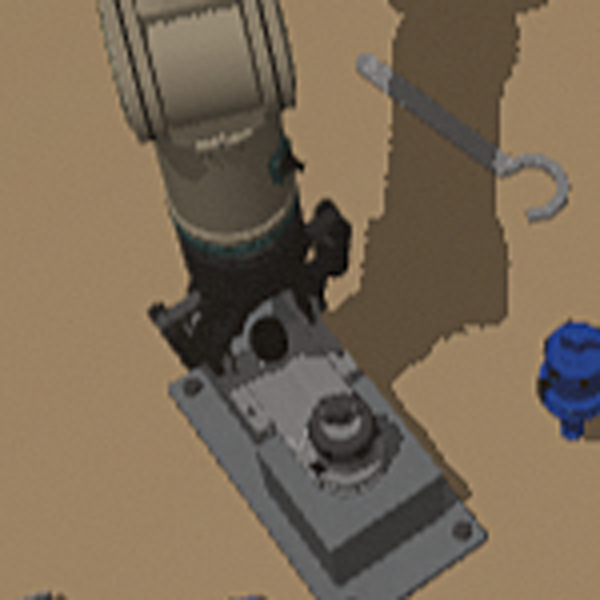

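The knob is centred between the pads, at about (316,310) in the wrist view. Closing on it.

arm_command(rot=[[0,0,0],[0,0,0],[0,0,0],[0,0,0],[0,0,0]], slide=[[0,0,0],[0,0,0],[0,0,0],[0,0,0],[0,0,0]], gripper=[10,10,10,10,10])

```text
clock: 4.38
eef_pos: [510.3, -251.0, 114.9]
tool_rot: [3.136, 0.002, 1.418]
force: [0.3, -1.3, -3.7]
width: 21.9
```

arm_command(rot=[[0,0,0],[0,0,0],[0,0,0],[0,0,0],[0,0,0]], slide=[[-6,1,0],[-6,1,0],[-6,1,0],[-6,1,0],[-4,0.5,0]], gripper=[10,10,10,10,10])

```text
clock: 4.8
eef_pos: [485.1, -247.0, 114.9]
tool_rot: [3.126, 0.004, 1.419]
force: [3.5, -0.4, -4.2]
width: 21.3
```

arm_command(rot=[[0,0,0],[0,0,0],[0,0,0],[0,0,0]], slide=[[-5,1,0],[-5,1,0],[-5,1,0],[-3,0.5,0]], gripper=[10,10,10,10])

```text
clock: 5.13
eef_pos: [476.7, -245.7, 115.0]
tool_rot: [3.103, 0.009, 1.42]
force: [9.0, -2.1, -11.1]
width: 21.8
```

arm_command(rot=[[0,0,0],[0,0,0],[0,0,0]], slide=[[-6,1,0],[-6,1,0],[-2,0,0]], gripper=[10,10,10])

```text
clock: 5.38
eef_pos: [476.7, -245.7, 115.2]
tool_rot: [3.075, 0.014, 1.424]
force: [3.2, 0.8, -4.7]
width: 21.8
```

```bash
python3 look.py 3 scene wrist; python3 m.py 3
python3 - <<'E'
import cv2
s=cv2.imread('pics/scene3.png')[200:350,180:330];cv2.imwrite('pics/s3c.png',cv2.resize(s,None,fx=4,fy=4,interpolation=2))
E
```

```text
5.4333 [ 476.7 -245.8  115.3] [176.18   0.79  81.61] [ 10.2  -1.5 -12. ] 21.388139716402755
knob 3189 [ 472.9 -246.4  133.7] [ 467.8 -247.1] 22.3
nut none
cutter none
```

View pics/wrist3.png

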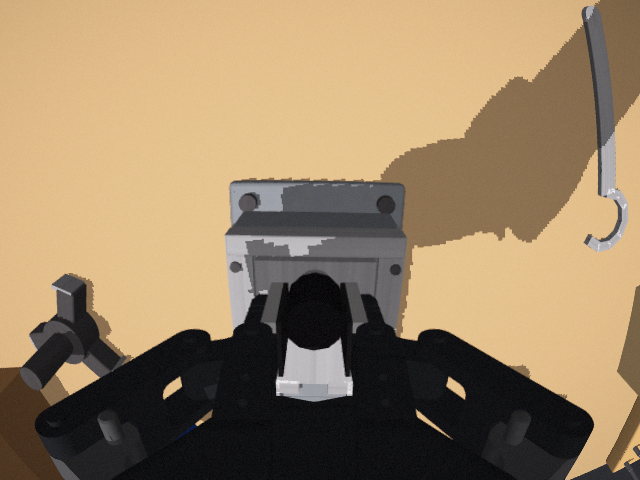

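View pics/s3c.png

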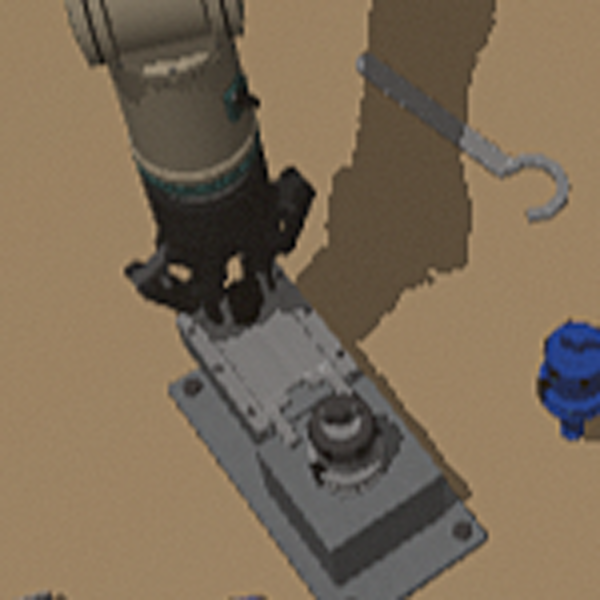

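The fork is at its stop: about 34 mm of travel, and it won't move further under load (the wrist only tips). Next: release, level the tool and rise.

arm_command(rot=[[0,0,0],[0,0,0],[0,0,0],[0,0,0]], slide=[[0,0,0],[0,0,0],[0,0,0],[0,0,0]], gripper=[60,60,60,60])

```text
clock: 5.82
eef_pos: [471.9, -245.0, 115.1]
tool_rot: [3.083, 0.013, 1.424]
force: [0.5, 1.3, 0.4]
width: 60.1
```

arm_command(rot=[[0,0,0],[0,0,0],[0.5,2.5,0],[0,0,0],[0,0,0]], slide=[[0,0,25],[0,0,25],[0,0,25],[0,0,25],[0,0,0]], gripper=[60,60,60,60,70])

```text
clock: 6.23
eef_pos: [463.9, -244.2, 217.5]
tool_rot: [-3.141, 0.008, 1.421]
force: [0.1, 0.0, -0.1]
width: 69.8
```

arm_command(rot=[[0,0,0],[0,0,0],[0,0,0]], slide=[[0,0,10],[0,0,0],[0,0,0]], gripper=[70,70,70])

```text
clock: 6.48
eef_pos: [462.3, -244.3, 228.9]
tool_rot: [-3.141, 0.008, 1.42]
force: [-0.7, 0.3, -0.7]
width: 69.9
```

```bash
python3 look.py 4 scene wrist; python3 m.py 4
```

```text
6.5333 [ 462.4 -244.5  228.8] [-179.99    0.49   81.35] [ 0.5 -0.4  0.2] 69.8567320096536
knob 893 [ 475.3 -246.2  133.6] [ 476.  -246.1] 12.2
nut 250 [ 580.9 -263.7  148.4] [ 583.5 -264.3] 13.9
cutter none
```

View pics/wrist4.png

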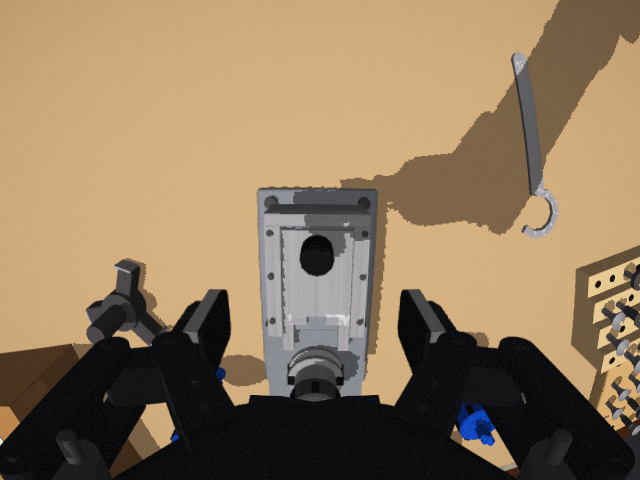

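The wrist view shows the knob at (317,256) and the fork's end up against the stop strip. The knob centre is now 123.4 mm from the holder axis, where 124 is expected at the stop. Before descending I'll check the clearance to the blue neighbours.

Run:
```python
from h import *
P=np.load('pics/topP.npy'); im=cv2.imread('pics/top0.png')
for u,v in((352,186),(433,159),(459,193),(370,110),(433,112)):
    q=P[v-14:v+15,u-14:u+15].reshape(-1,3); b=im[v-14:v+15,u-14:u+15].reshape(-1,3).astype(int)
    k=q[:,2]>85; print(q[k].mean(0).round(),q[k].min(0).round(),q[k].max(0).round())
```

```text
[ 657. -116.  143.] [ 444. -142.   86.] [ 686.  -48. 1343.]
[ 732. -324.  132.] [ 444. -352.   85.] [ 760.  -48. 1343.]
[ 648. -390.  126.] [ 444. -417.   85.] [ 676.  -48. 1343.]
[ 851. -163.  131.] [ 444. -204.   85.] [ 898.  -48. 1343.]
[ 844. -321.  136.] [ 444. -370.   85.] [ 892.  -48. 1343.]
```

arm_command(rot=[[0,0,0],[0,0,0],[0,0,0],[0,0,0],[0,0,0]], slide=[[30,-5,0],[35,-6,0],[35,-6,0],[30,-4,0],[0,0,0]], gripper=[76,76,76,76,76])

```text
clock: 7.0
eef_pos: [590.5, -264.4, 222.7]
tool_rot: [-3.128, 0.005, 1.416]
force: [0.6, 1.4, 0.4]
width: 76.1
```

arm_command(rot=[[0,0,0],[0,0,0]], slide=[[0,0,0],[0,0,0]], gripper=[76,76])

```text
clock: 7.17
eef_pos: [589.9, -263.7, 219.1]
tool_rot: [-3.123, 0.004, 1.417]
force: [0.5, 0.8, -0.7]
width: 75.9
```

arm_command(rot=[[0,-1,0],[0,0,0],[0,0,0]], slide=[[8,-2,0],[0,0,0],[0,0,0]], gripper=[76,76,76])

```text
clock: 7.42
eef_pos: [595.0, -265.6, 217.6]
tool_rot: [-3.137, -0.0, 1.416]
force: [0.1, 0.6, 0.5]
width: 76.0
```

```bash
python3 look.py 5 scene wrist
python3 - <<'E'
import cv2,numpy as np
s=cv2.imread('pics/scene5.png')[200:350,180:330];cv2.imwrite('pics/s5c.png',np.hstack([cv2.resize(s,(400,400),interpolation=2),cv2.resize(cv2.imread('pics/wrist5.png'),(400,300)).copy() if 0 else cv2.resize(cv2.imread('pics/wrist5.png')[80:480,120:520],(400,400))]))
E
```

```text
7.4667 [ 595.  -265.8  217.8] [-1.7975e+02  1.0000e-02  8.1100e+01] [-0.2 -0.2 -0.1] 75.88582812445094
```

View pics/s5c.png

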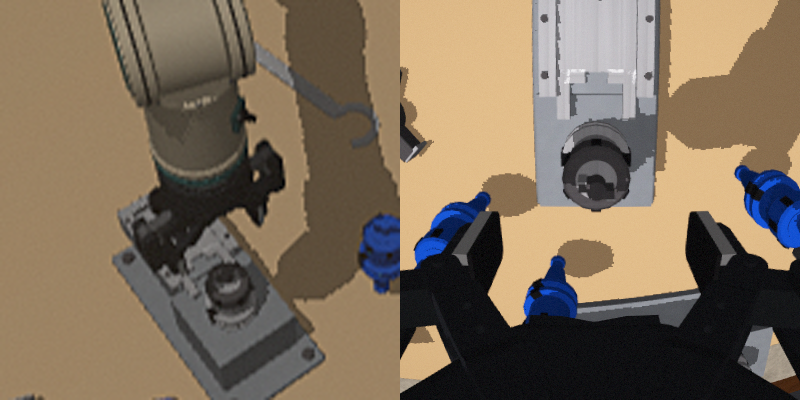

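The fork's prongs are withdrawn from the flange, with a visible gap. Nut and cutter are between the fingers at about (597,185) in the right-hand crop. Re-measuring the holder axis.

```bash
python3 m.py 5
```

```text
knob 1119 [ 477.  -246.3  133.7] [ 476.6 -246.1] 12.1
nut 2796 [ 595.8 -265.7  149.1] [ 598.7 -265.8] 22.3
cutter 671 [ 597.6 -265.7  168.1] [ 598.4 -266. ] 11.9
```

arm_command(rot=[[0,-0.2,0],[0,0,0],[0,0,0],[0,0,0]], slide=[[3,0,-15],[0,0,-15],[0,0,0],[0,0,0]], gripper=[76,76,76,76])

```text
clock: 7.85
eef_pos: [598.1, -266.7, 189.9]
tool_rot: [3.138, 0.001, 1.414]
force: [-0.2, -0.2, -0.3]
width: 75.8
```

arm_command(rot=[[0,0,0],[0,0,0],[0,0,0],[0,0,0],[0,0,0]], slide=[[0,0.5,-15],[0,0,-20],[0,0,-15],[0,0,0],[0,0,0]], gripper=[76,76,76,76,76])

```text
clock: 8.27
eef_pos: [600.0, -267.7, 144.3]
tool_rot: [3.131, 0.003, 1.414]
force: [0.6, 0.1, -0.5]
width: 75.8
```

arm_command(rot=[[0.2,0.6,0],[0,0,0],[0,0,0],[0,0,0]], slide=[[-2,2,-12],[0,0,-12],[0,0,0],[0,0,0]], gripper=[76,76,76,76])

```text
clock: 8.6
eef_pos: [599.8, -266.4, 122.0]
tool_rot: [3.137, 0.002, 1.414]
force: [-0.1, -0.6, 0.4]
width: 76.2
```

arm_command(rot=[[0,0.2,0],[0,0,0],[0,0,0]], slide=[[-1.5,0.5,-4],[0,0,0],[0,0,0]], gripper=[76,60,50])

```text
clock: 8.85
eef_pos: [598.5, -266.0, 118.1]
tool_rot: [3.14, 0.003, 1.414]
force: [0.5, -0.5, 0.4]
width: 53.0
```

```bash
python3 look.py 6 wrist
```

```text
8.85 [ 598.5 -266.   118.1] [1.7993e+02 1.6000e-01 8.1000e+01] [ 0.5 -0.5  0.4] 52.97526186248263
```

View pics/wrist6.png

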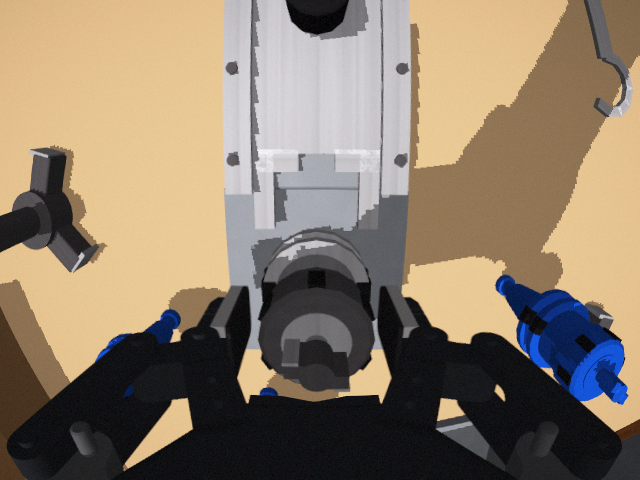

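The nut is centred between the pads at about (316,330), and the prongs, around rows 150-225, are clear of the flange. Closing.

arm_command(rot=[[0,0,0],[0,0,0],[0,0,0],[0,0,0],[0,0,0]], slide=[[0,0,0],[0,0,0],[0,0,0],[0,0,0],[0,0,0]], gripper=[30,25,25,25,25])

```text
clock: 9.32
eef_pos: [598.5, -265.7, 118.5]
tool_rot: [3.14, 0.003, 1.414]
force: [0.3, -0.0, 0.3]
width: 40.5
```

arm_command(rot=[[0,0,0],[0,0,0],[0,0,0],[0,0,0],[0,0,0]], slide=[[0,0,4],[0,0,5],[0,0,5],[0,0,5],[0,0,0]], gripper=[25,25,25,25,25])

```text
clock: 9.73
eef_pos: [594.7, -264.0, 135.0]
tool_rot: [-3.133, 0.0, 1.414]
force: [0.2, 0.5, -6.6]
width: 40.2
```

arm_command(rot=[[0,-0.5,0],[0,0,0],[0,0,0],[0,0,0],[0,0,0]], slide=[[2.5,-1,5],[0.5,0,7],[0.5,0,7],[0.5,0,7],[0,0,0]], gripper=[25,25,25,25,25])

```text
clock: 10.15
eef_pos: [598.6, -265.0, 163.5]
tool_rot: [3.141, -0.002, 1.414]
force: [1.4, 0.2, -7.0]
width: 40.2
```

arm_command(rot=[[0,-0.4,0],[0,0,0],[0,0,0],[0,0,0],[0,0,0]], slide=[[1.5,0,8],[1,0,8],[0.5,0,8],[0.5,0,8],[0,0,0]], gripper=[25,25,25,25,25])

```text
clock: 10.57
eef_pos: [602.5, -265.0, 199.7]
tool_rot: [3.133, -0.003, 1.414]
force: [-0.0, -0.1, -7.4]
width: 40.4
```

arm_command(rot=[[0,0.3,0],[0,0,0],[0,0,0],[0,0,0],[0,0,0]], slide=[[-3,0,8],[-0.5,0,8],[0,0,8],[0,0,8],[0,0,0]], gripper=[25,25,25,25,25])

```text
clock: 10.98
eef_pos: [598.1, -264.9, 235.3]
tool_rot: [3.139, -0.002, 1.414]
force: [1.6, -0.9, -6.3]
width: 40.4
```

arm_command(rot=[[0,0,0],[0,0,0],[0,0,0],[0,0,0],[0,0,0]], slide=[[0,0,0],[0,0,0],[0,0,0],[0,0,0],[0,0,0]], gripper=[25,25,25,25,25])

```text
clock: 11.4
eef_pos: [597.7, -264.6, 234.9]
tool_rot: [3.14, -0.002, 1.414]
force: [0.0, -0.2, -7.5]
width: 40.3
```

```bash
python3 look.py 7 top scene wrist
python3 - <<'E'
import cv2,numpy as np
s=cv2.imread('pics/scene7.png')[180:340,190:350];cv2.imwrite('pics/s7c.png',np.hstack([cv2.resize(s,(400,400),interpolation=2),cv2.resize(cv2.imread('pics/wrist7.png')[80:480,120:520],(400,400))]))
from h import *
P=cloud(np.load('pics/scene7.npy'),get_calibration('scene'))
m=(abs(P[...,0]-600)<60)&(abs(P[...,1]+266)<40)
for z in range(95,240,8):
    q=P[m&(P[...,2]>z)&(P[...,2]<z+8)]
    if len(q):print(z,len(q),q.mean(0).round(),q[:,:2].min(0).round(),q[:,:2].max(0).round(),q[:,2].min())
E
python3 m.py 7
```

```text
11.5 [ 597.7 -264.6  234.9] [ 1.7991e+02 -1.2000e-01  8.0990e+01] [ 0.7  0.1 -7.8] 40.136691688254615
95 45 [ 551. -283.   99.] [ 541. -297.] [ 569. -265.] 95.37805934520611
103 5 [ 547. -291.  105.] [ 544. -297.] [ 550. -288.] 103.91612675450574
127 3 [ 603. -268.  133.] [ 601. -271.] [ 605. -262.] 130.31800119120226
135 16 [ 602. -266.  138.] [ 594. -272.] [ 606. -257.] 135.03041976473241
143 1 [ 601. -270.  151.] [ 601. -270.] [ 601. -270.] 150.66682441534977
151 3 [ 606. -267.  157.] [ 606. -270.] [ 608. -265.] 153.24387798556404
159 3 [ 606. -267.  161.] [ 602. -273.] [ 608. -262.] 160.2678516008682
167 4 [ 607. -269.  168.] [ 606. -272.] [ 609. -265.] 167.21001118883555
199 36 [ 613. -275.  204.] [ 595. -289.] [ 623. -248.] 199.01911711582352
207 19 [ 614. -271.  209.] [ 592. -288.] [ 623. -245.] 207.1519342222964
215 72 [ 612. -270.  220.] [ 593. -290.] [ 623. -240.] 217.14611538198096
223 31 [ 613. -269.  226.] [ 598. -289.] [ 624. -251.] 223.05101519877985
231 15 [ 610. -271.  235.] [ 599. -282.] [ 616. -243.] 231.23075634754287
239 22 [ 608. -274.  244.] [ 592. -297.] [ 618. -235.] 239.41580851173512
knob 973 [ 476.9 -246.2  133.7] [ 476.6 -246.1] 12.0
nut none
cutter none
```

View pics/s7c.png

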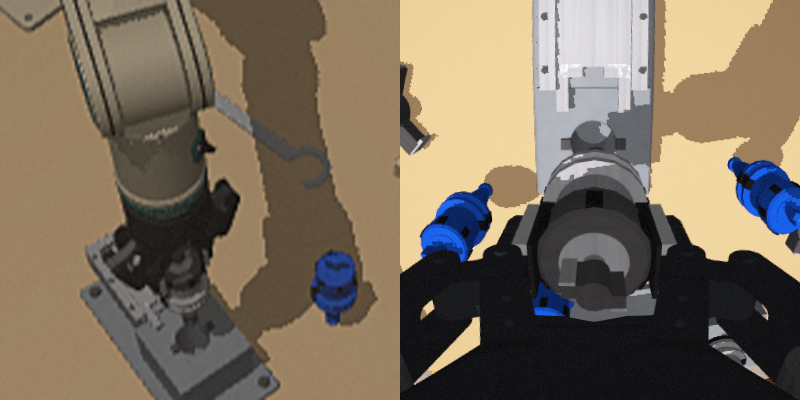

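Run:
```python
from cell import telemetry,ctrl
import numpy as np
s=telemetry.read_state();print(s['clock'],np.round(s['qd'],4),s['eef_pos'])
print(ctrl.finish_job())
```

```text
11.55 [-0.0008 -0.0013  0.0011 -0.0027  0.0012  0.0006  0.0008] [ 597.79642625 -264.6480464   235.0346735 ]
the job is handed in; nothing more can be done
None
```

I drew the fork's knob back about 34 mm to its end stop, then took the holder by its collet nut and lifted it straight up about 116 mm. I handed the job in at 11.55 s with the arm still holding it over the bore; no verdict was reported.

What the last checks showed:
- **Fork:** the knob's top centre was still at (476.6, -246.1) after the lift. That is about 123.5 mm from the holder axis, where 124 is expected at the stop, so roughly 35.5 mm of travel. The fork resisted further pull there.
- **Height:** the holder's lower end is about 46 mm above the seat from the tool height. The scene camera's depth gave about 45 mm.
- **Position and upright:** the tool axis was about 1 mm from the holder axis as measured before the lift. The gripper was within 0.2° of vertical.
- **Grip:** the finger opening read 40 mm on the 42 mm nut, and the wrist carried about 7.5 N, which matches the holder's weight. Joint speeds were close to zero.
- **Bystanders and cutter:** I saw no sign that a bystander moved or that the cutter was touched. I did not measure the bystanders' final positions.

None of these checks failed. While the knob was pulled against the stop, the wrist tipped about 4°, and I levelled it before going to the holder.

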